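Stain the bun feet and put them to dry

TASK

Take the hanging brush, load it by dipping its bristles to more than half the depth of the open squat tin, dab the middle of the top of every wooden bun foot, from the largest foot to the smallest, then rinse the brush by dipping it to more than half the depth of the tall glass jar. In the end the brush must hang upright in its fork again and every foot must stand upright on the floor of the drying tray, with the tray (which may have to be drawn out first) pushed fully home under its hood. Do not tip over the tin, the jar or the bottle.

Things in the scene. Friction and masses are not known exactly. Their poses are not given: they have to be found in the camera images.
- brush: round brush, 172 mm long, 60 g; origin at the middle of the bristles' free end, z up the handle. Bristles and ferrule 23 mm thick up to z 63 mm, neck 12 mm thick from 63 to 105, collar disc 40 mm across from 105 to 111, plain round handle 19 mm thick from 111 to 172 (grip it here, from above). At the start it hangs upright, bristles down, its collar resting on the fork
- brush_tip (a point): middle of the free end of the brush's bristles (the brush's origin when nothing presses on it). The bristles are springy: pressed endwise they give about 1 mm per 0.4 N, up to 12 mm
- brush_collar (a point): on the brush's axis, at the underside of its collar, 105 mm above the tip
- stand: fixed steel brush stand; origin on the bench under its post, x axis pointing away from the fork's open end (the fork reaches from the post along -x, towards the robot)
- fork (a point): brush's place on the fork (brush_collar is here when it hangs): middle of the slot, at the prongs' top, 130 mm over the bench, 47.5 mm from the post along the stand's -x. Two prongs along x, 10 mm wide, 8 mm thick, 20 mm apart, end 30 mm before this point. Lips 5 mm high stand on them 25 mm before and behind it: lift the brush over them, then draw it out along -x
- tin: open squat steel tin of finish, loose, 74 mm across outside, 68 mm inside, 50 mm high, floor 4 mm; origin under its centre. The stain itself is not simulated. 300 to 650 g
- jar: open tall straight clear-glass rinsing jar, loose, 62 mm across outside, 56 mm inside, 70 mm high, floor 6 mm; origin under its centre. 280 to 560 g
- dryer: fixed drying hood: aluminium roof 300 mm wide (y), 136 mm deep (x), 75 to 85 mm over the bench, on four thin posts, with a low grey heater box (top at 115 mm) on its rear part; open in front. Origin on the bench under the hood's middle, x axis away from the robot; the roof's front edge is at x = -62 mm
- tray (a joint): how far the drying tray is drawn out from under the hood along the dryer's -x (m): 0 pushed fully home, 0.15 fully out. It stays where it is left, about 1.5 N of friction. It may start anywhere
- tray_floor (a point): middle of the tray's floor (upper face, 12 mm over the bench), moving with the tray, axes as the dryer's. Inner floor 120 mm (x) by 240 mm (y), rim 10 mm above the floor. At home it is over the dryer's origin
- tray_handle (a point): top of the tray's upright wooden handle, 80 mm over the bench, moving with the tray, 105 mm before the tray's middle along -x: a post 14 mm (x) by 24 mm (y), free to be pinched across y from above in its upper 60 mm
- bottle: bystander: closed amber bottle, 60 mm across, 140 mm high, origin under its centre
- foot1: the largest of the wooden bun feet, round, 56 mm in diameter, 42 mm high, flat top; origin under its centre, z axis up. 15 to 105 g. Not always there
- foot1_top (a point): middle of the top face of foot1
- foot2: the second largest of the wooden bun feet, round, 48 mm in diameter, 36 mm high, flat top; origin under its centre, z axis up. 15 to 105 g. Not always there
- foot2_top (a point): middle of the top face of foot2
- foot3: the third largest of the wooden bun feet, round, 40 mm in diameter, 30 mm high, flat top; origin under its centre, z axis up. 15 to 105 g. Not always there
- foot3_top (a point): middle of the top face of foot3
- foot4: the smallest of the wooden bun feet, round, 32 mm in diameter, 24 mm high, flat top; origin under its centre, z axis up. 15 to 105 g. Not always there
- foot4_top (a point): middle of the top face of foot4
There are look-alikes about, which are no part of the job. Leave any pink look-alike of the foot1 alone.

How it is judged:
By the outcome, as a careful person would: the job done as asked, in the order asked, and still so for the second after the job is handed in, with the robot touching nothing.
Of foot1, foot2, foot3, foot4 only 2 to 4 are there at a start; the rules pass over those that are not, and their reading is None.
At some moment in a run one of foot1, foot2, foot3, foot4 may be knocked a few centimetres aside while the robot is not near it.
It also fails if it takes over 210 s, if anything falls off the work surface, if the arm or the gripper's body presses on something with over 40 N, if the wrist force passes 120 N, or if a joint passes its speed limit or range.

ROBOT

A 6-joint arm with a two-finger parallel gripper is mounted at the origin on the work surface. World frame = base frame: x ahead of the robot, y to its left, z up, the work surface at z = 0. Lengths are in m, angles in rad, forces in N, time in s.
With the tool pointing down it reaches from about 0.25 to 0.775 m from the base axis. Payload 4 kg.
Tool frame: the origin (TCP) lies between the finger pads; the fingertips stand 11 mm ahead of it and the grasp point (between the pads) lies 8 mm behind it; z points along the fingers, y is the line along which they close (so a half turn about z gives the same grasp; the last joint's range is limited). The gripper opens to 94 mm and grips with 3 to 60 N. Pads are 16 mm wide; open, the fingers measure 119 mm over their backs; the gripper's body (75 mm by 177 mm) begins 78 mm behind the grasp point.
Start: joints at [1.124, 0.087, 1.371, -0, 1.684, -0.103], TCP at [0.185, 0.518, 0.217] pointing down, gripper open.
Joint ranges: [-3.1, 3.1], [-0.76, 2.03], [0.27, 2.55], [-1.08, 4.22], [0.17, 2.65], [-2.57, 2.57]. Speed limits (rad/s): [2.79, 2.79, 3.14, 3.14, 3.14, 3.14].

INTERFACE

Orientations are given as a unit quaternion [w, x, y, z].
In Python, from workcell import bot, eyes gives the robot as it stands.
- The arm moves only by the shell command python3 -m creep 'ROWS' [FORCE]. ROWS is JSON, a list that holds one entry, the list of rows, each a list of 7 numbers: the shift along the tool's x, y, z in mm, then the turn, a rotation vector about the tool's x, y, z in rad, then the closure, from -1 (fully open) to 1 (shut). In form: [[[tx, ty, tz, ax, ay, az, claw], ...]]. A call has 1 to 12 rows; each row shifts and turns the commanded pose from where the row before left it, along the tool's axes as they then stand; what a row does not reach is not made up. A row lasts 1/12 s, in which the tool goes at most 41.7 mm and 7.16 degrees, less where a joint would pass 70% of its speed; a pose out of reach is approached as far as the arm can. A call with a gripper value outside its range is refused whole. The fingers move at their own pace and stop on an object; FORCE is the grip in N (left out, the last holds). Time passes only in rows, so rows that do not move let the fingers close. It gives the time, the measured TCP pose, the force, the opening and the grip force at its end, in the units of the state.
- bot.state(): the state, without advancing time (a new reading comes with each control period).
- eyes.capture(name): name is "side" or "top"; returns a dict with "image" (400x640x3 uint8, red, green, blue), "K" (3x3 intrinsics, pixels), "k1" (the pictures are not rectified: a ray, as slopes to the right and down, at radius r is drawn at 1 + k1 r^2 times it, then the intrinsics apply), "origin" and "attitude" of the camera in the world. Camera axes: x right, y down, z forward; pixel columns grow to the right and rows downward; lengths in m; the calibration is good to about 2 mm. A picture is of the moment at which its call begins. There is no depth.
- bot.job_done(): hands the job in; it is judged then, once.
The state is a dict: "clock": time; "joint_positions": joint angles; "qvel": joint speeds; "joint_torque": joint torques, N m; "ee_pos": TCP position; "orientation": TCP orientation; "wrist_force": force on the tool from outside, world axes, zero at the start; "ft_torque": the same for the moment, N m; "width": opening from 0.0 (shut) to 1.0 (fully open); "grip_force": force on a finger pad.
Only numpy, scipy, OpenCV 4.12 (cv2) and the standard library are available. Lean on these libraries where they do the work, as an engineer would, in place of code of your own. Each camera call takes 0.05 s, during which the arm holds its last target. There are 200 camera calls.

## Working session

There is one attempt and no reset: what is moved stays moved. The work goes in short steps, Python scripts to look and compute and a shell command to move; the robot and the scene stay as the last step left them, time stands still between calls to the robot, and variables do not carry over. Pictures are saved under pics/ and viewed, at most 14 in all, crops included, and the job is handed in when it is done.

```bash
ls; mkdir -p pics
python3 - <<'E'
from workcell import bot, eyes
import cv2
s=bot.state(); print({k:(v if not hasattr(v,'round') else v) for k,v in s.items()})
for n in('side','top'):
    c=eyes.capture(n); cv2.imwrite(f'pics/{n}0.png',c['image'][:,:,::-1]); print(n,c['K'],c['k1'],c['origin'],c['attitude'])
E
```

```text
pics
{'clock': 0.0, 'joint_positions': array([ 1.12388325e+00,  8.79511869e-02,  1.37225206e+00, -2.30906404e-05,
        1.68360563e+00, -1.03100417e-01]), 'qvel': array([-1.54747692e-03, -1.06930685e-03, -3.45888275e-04,  5.07807487e-04,
        1.11100537e-03, -8.44593061e-05]), 'joint_torque': array([ 4.17480060e-04, -3.40174413e+01, -3.02433729e+01,  7.17628794e-02,
        3.28706007e-02, -1.60812201e-04]), 'ee_pos': array([0.18517482, 0.51732654, 0.21530736]), 'orientation': array([-2.89869589e-04,  1.71062054e-01,  9.85259634e-01, -1.06958926e-03]), 'wrist_force': array([ 0.71574155, -0.16401531,  0.75167144]), 'ft_torque': array([-0.03627048,  0.05345235,  0.00038996]), 'grip_force': 0.0, 'width': 0.9988442128040466}
side [[394.51535965   0.         322.67763094]
 [  0.         394.51535965 198.8022612 ]
 [  0.           0.           1.        ]] -0.04212367900852792 [ 0.3265312  -0.61988665  0.60716279] [-0.44512764  0.88292467 -0.13654245  0.06051096]
top [[510.94647125   0.         320.68740943]
 [  0.         510.94647125 198.24190826]
 [  0.           0.           1.        ]] 0.030386700562049774 [0.29392438 0.07439537 1.38203581] [-0.05902247  0.71017324 -0.69784888  0.07195316]
```

View pics/top0.png

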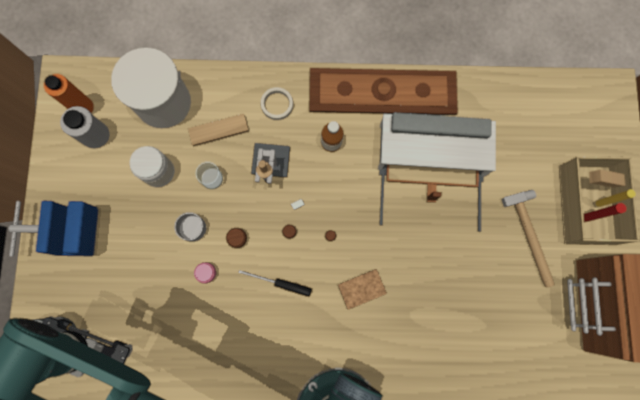

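View pics/side0.png

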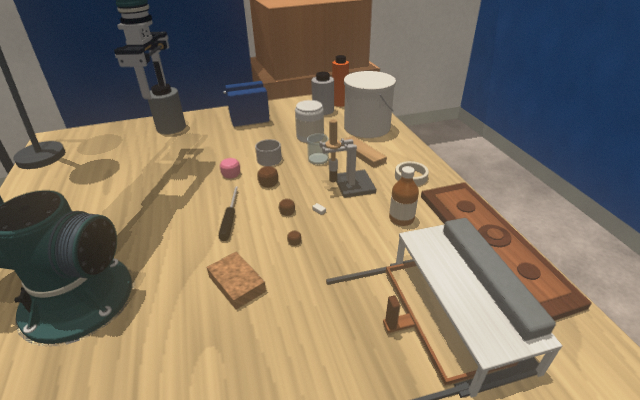

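Top: brown feet at (236,237), (289,231), (330,236). The pink look-alike is at (204,272). The tin is at (191,227), with a closed white-lidded can at (149,165) and a ring at (277,103) as look-alikes. Jar (209,176), stand with brush (268,165), bottle (332,135), hood (438,150), handle (433,193). The side view agrees, and the tray is partly out.

```bash
cat > h.py <<'E'
import numpy as np, cv2
from scipy.spatial.transform import Rotation as R
from workcell import bot, eyes
def rot(q): return R.from_quat(np.r_[q[1:],q[0]]).as_matrix()
def ray(c,uv):
    d=np.array([c['k1'],0,0,0]);K=c['K']
    p=np.array([(uv[0]-K[0,2])/K[0,0],(uv[1]-K[1,2])/K[1,1]]);s=p.copy()
    for _ in range(20): s=p/(1+c['k1']*(s@s))
    return np.array(c['origin']),rot(c['attitude'])@np.r_[s,1]
def plane(c,uv,z):
    o,d=ray(c,uv); return o+d*(z-o[2])/d[2]
def proj(c,P):
    v=rot(c['attitude']).T@(np.array(P)-c['origin']); s=v[:2]/v[2]; s=s*(1+c['k1']*(s@s))
    return c['K'][:2,:2]@s+c['K'][:2,2]
def tri(c1,u1,c2,u2):
    o1,d1=ray(c1,u1);o2,d2=ray(c2,u2)
    t=np.linalg.lstsq(np.c_[d1,-d2],o2-o1,rcond=None)[0]
    a,b=o1+t[0]*d1,o2+t[1]*d2
    return (a+b)/2,np.linalg.norm(a-b)
def brown(c,box):
    x0,y0,x1,y1=box; im=c['image'][y0:y1,x0:x1].astype(int)
    r,g,b=im[...,0],im[...,1],im[...,2]
    m=((r<125)&(r-b>18)&(g<85)).astype(np.uint8)
    out=[]
    for k in cv2.findContours(m,cv2.RETR_EXTERNAL,cv2.CHAIN_APPROX_NONE)[0]:
        if cv2.contourArea(k)>30:
            (u,v),(w,h),a=cv2.fitEllipse(k); out.append((u+x0,v+y0,w,h,cv2.contourArea(k)))
    return out
def tool():
    s=bot.state(); M=rot(s['orientation']); return s['ee_pos'],M
def shift(P): 
    p,M=tool(); return M.T@(np.array(P)-p)*1000
E
python3 - <<'E'
from h import *
t=eyes.capture('top');s=eyes.capture('side')
for e in brown(t,(215,205,350,255)): print('top',np.round(e,1),plane(t,e[:2],.03).round(3))
for e in brown(s,(245,155,310,255)): print('side',np.round(e,1),plane(s,e[:2],.02).round(3))
T=cv2.cvtColor(t['image'],4);S=cv2.cvtColor(s['image'],4)
f=lambda im,x0,y0,x1,y1,z:cv2.resize(im[y0:y1,x0:x1],None,fx=z,fy=z,interpolation=cv2.INTER_CUBIC)
a=f(T,170,130,350,250,4.4);
b=f(S,230,110,420,230,2.1);d=f(T,370,105,500,225,2.1)
w=np.zeros((800,800,3),np.uint8)
a=f(T,170,130,350,255,4.44)[:,:800]
cv2.imwrite('pics/cropA.png',a)
b=f(S,240,110,390,230,4);cv2.imwrite('pics/cropB.png',b)
E
```

```text
top [330.2 235.3   9.6  10.1  74.5] [0.448 0.025 0.03 ]
top [236.5 237.5  19.4  19.7 300. ] [0.438 0.272 0.03 ]
top [289.1 231.2  12.9  13.5 134.5] [0.457 0.134 0.03 ]
side [294.2 238.4  12.5  13.4 130. ] [0.449 0.018 0.02 ]
side [286.7 207.4  14.9  15.6 181. ] [0.458 0.132 0.02 ]
side [267.6 176.8  19.6  20.4 311.5] [0.439 0.28  0.02 ]
```

View pics/cropA.png

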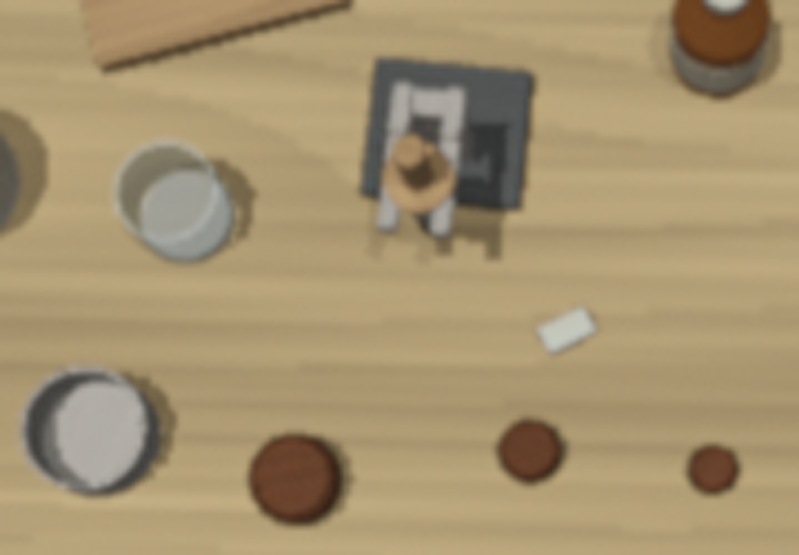

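View pics/cropB.png

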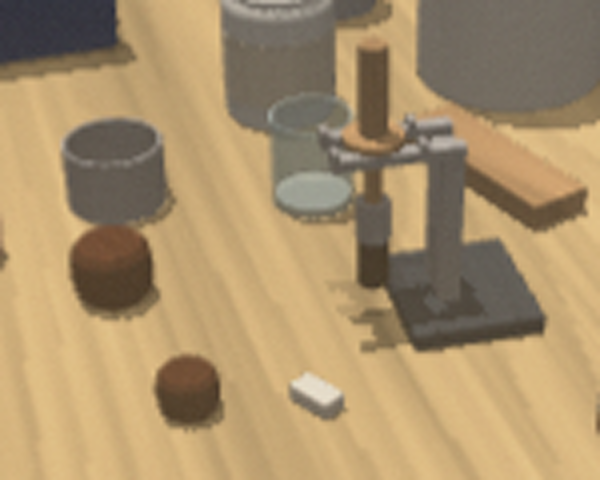

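The crops show three feet, sized as foot1 (56), foot3 (40) and foot4 (32); foot2 is absent. The brush top is at (261.7,163.8) top and (333,121) side. The tin rim is at (190.5,227), the jar rim at (207.6,173), and the prongs point slightly left of straight down. I choose the brown feet, the open tin, and the open jar.

Run:
```python
from h import *
t=eyes.capture('top');s=eyes.capture('side')
A=lambda x,y:(170+x/4.44,130+y/4.44); B=lambda x,y:(240+x/4,110+y/4)
np.set_printoptions(precision=4,suppress=True)
print('brushtop',tri(t,A(407,150),s,B(373,44)),plane(t,A(407,150),.197),plane(s,B(373,44),.197))
print('collar',plane(t,A(420,182),.136),plane(s,B(373,138),.136))
l0,l1,r0,r1=[plane(t,A(*p),.13) for p in((400,88),(386,232),(455,92),(440,232))]
print('prongs',l0,l1,r0,r1, np.arctan2(*(l0-l1)[[1,0]]),np.arctan2(*(r0-r1)[[1,0]]))
print('tin',plane(t,A(91,431),.05),plane(s,B(114,142),.05)); print('jar',plane(t,A(167,192),.07),plane(s,B(310,115),.07))
for n,a,b,h in(('f1',(236.5,237.5),(267.6,176.8),.042),('f3',(289.1,231.2),(286.7,207.4),.03),('f4',(330.2,235.3),(294.2,238.4),.024)): print(n,plane(t,a,h/2),plane(s,b,h/2))
for n,im in(('T',t),):
    # white roof
    g=im['image'].astype(int); m=((g.min(2)>135)&(g.max(2)-g.min(2)<25)).astype(np.uint8)
    m[:, :375]=0;m[:,505:]=0;m[:100]=0;m[215:]=0
    k=max(cv2.findContours(m,0,1)[0],key=cv2.contourArea); print('roof',cv2.contourArea(k),cv2.approxPolyDP(k,3,True)[:,0].tolist())
T=cv2.cvtColor(t['image'],4);S=cv2.cvtColor(s['image'],4)
f=lambda im,x0,y0,x1,y1,z:cv2.resize(im[y0:y1,x0:x1],None,fx=z,fy=z,interpolation=cv2.INTER_CUBIC)
cv2.imwrite('pics/cropC.png',np.hstack([f(T,370,105,500,235,3),f(S,320,200,580,400,2)[:390,:410]]))
```

```text
brushtop (array([0.5978, 0.1962, 0.1976]), np.float64(0.0012579858260352596)) [0.5973 0.1964 0.197 ] [0.5989 0.1976 0.197 ]
collar [0.5946 0.1947 0.136 ] [0.5977 0.1937 0.136 ]
prongs [0.6508 0.2086 0.13  ] [0.5667 0.2133 0.13  ] [0.6491 0.1772 0.13  ] [0.5673 0.183  0.13  ] -0.056421901745032296 -0.07034054403613187
tin [0.4611 0.3901 0.05  ] [0.4669 0.3971 0.05  ]
jar [0.6013 0.3497 0.07  ] [0.6035 0.3545 0.07  ]
f1 [0.439  0.2738 0.021 ] [0.4389 0.2786 0.021 ]
f3 [0.459  0.1348 0.015 ] [0.4591 0.1381 0.015 ]
f4 [0.4502 0.0241 0.012 ] [0.4503 0.0263 0.012 ]
roof 3563.5 [[383, 115], [382, 162], [494, 169], [494, 121], [490, 137], [477, 139], [392, 133], [391, 115]]
```

View pics/cropC.png

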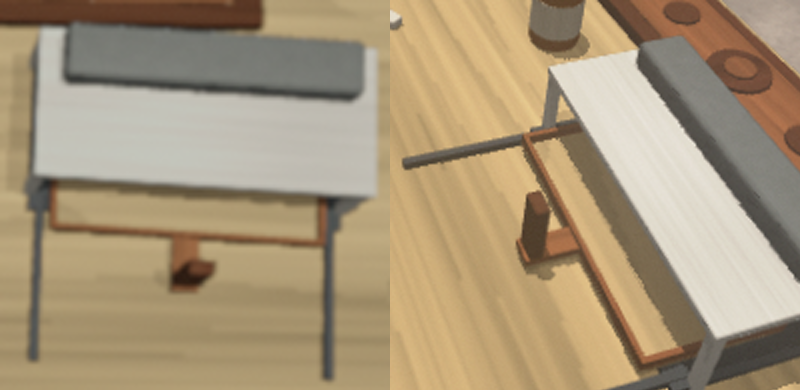

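The tray is partly drawn out (front rim about (398,182)). The handle top is at top (437.7,194.3) and side (393.5,298.5), and nothing is on the visible part of the tray. Going for the brush.

```bash
python3 -m creep '[[[0,0,-15,0,0,-0.115,-1],[0,0,-15,0,0,-0.115,-1],[0,0,-15,0,0,-0.115,-1],[-28,-22,0,0,0,0,-1],[-28,-22,0,0,0,0,-1],[-28,-22,0,0,0,0,-1],[-28,-22,0,0,0,0,-1],[-28,-22,0,0,0,0,-1],[-28,-22,0,0,0,0,-1],[-28,-22,0,0,0,0,-1],[-28,-22,0,0,0,0,-1],[0,0,0,0,0,0,-1]]]' 20
python3 - <<'E'
from h import *
np.set_printoptions(precision=4,suppress=True)
p,M=tool();print(p,M);print(shift([.5977,.196,.235]))
t=eyes.capture('top');s=eyes.capture('side')
a=plane(t,(381.3,165.3),.085);b=plane(t,(495.3,169.3),.085);print('roof front',a,b,np.linalg.norm(a-b))
print('handle',tri(t,(437.7,194.3),s,(393.5,298.5)),plane(t,(437.7,194.3),.08))
E
```

```text
clock: 1.3
ee_pos: [0.4138, 0.3381, 0.2609]
orientation: [0.001, 0.003, 1.0, -0.001]
wrist_force: [-0.0, 0.3, 0.4]
width: 0.998
grip_force: 0.0
[0.4138 0.3381 0.2609] [[-1.      0.0061  0.0017]
 [ 0.0061  1.     -0.0027]
 [-0.0017 -0.0026 -1.    ]]
[-184.6915 -140.9086   26.5454]
roof front [ 0.6284 -0.1049  0.085 ] [ 0.6235 -0.4037  0.085 ] 0.2988448916467152
handle (array([ 0.5537, -0.2502,  0.089 ]), np.float64(0.0014193150356744929)) [ 0.5548 -0.2522  0.08  ]
```

```bash
python3 -m creep '[[[-26.4,-20.1,0,0,0,0,-1],[-26.4,-20.1,0,0,0,0,-1],[-26.4,-20.1,0,0,0,0,-1],[-26.4,-20.1,0,0,0,0,-1],[-26.4,-20.1,0,0,0,0,-1],[-26.4,-20.1,0,0,0,0,-1],[-26.4,-20.1,0,0,0,0,-1],[0,0,13,0,0,0,-1],[0,0,13,0,0,0,-1],[0,0,0,0,0,0,-1],[0,0,0,0,0,0,-1]]]'
python3 - <<'E'
from h import *
p,M=tool();print(p,M.round(4));print(shift([.5977,.196,.162]))
t=eyes.capture('top');s=eyes.capture('side')
f=lambda im,x0,y0,x1,y1,z:cv2.resize(im[y0:y1,x0:x1],None,fx=z,fy=z,interpolation=cv2.INTER_CUBIC)
T=cv2.cvtColor(t['image'],4);S=cv2.cvtColor(s['image'],4)
cv2.imwrite('pics/d.png',f(S,270,60,410,210,4))
E
```

```text
clock: 2.32
ee_pos: [0.5935, 0.2029, 0.2346]
orientation: [-0.001, -0.002, 1.0, -0.0]
wrist_force: [0.2, 0.2, 0.1]
width: 0.999
grip_force: 0.0
[0.59349333 0.20292751 0.23458512] [[-1.     -0.0031 -0.0024]
 [-0.0031  1.     -0.    ]
 [ 0.0024 -0.     -1.    ]]
[-4.35843847 -6.93973924 72.57499301]
```

View pics/d.png

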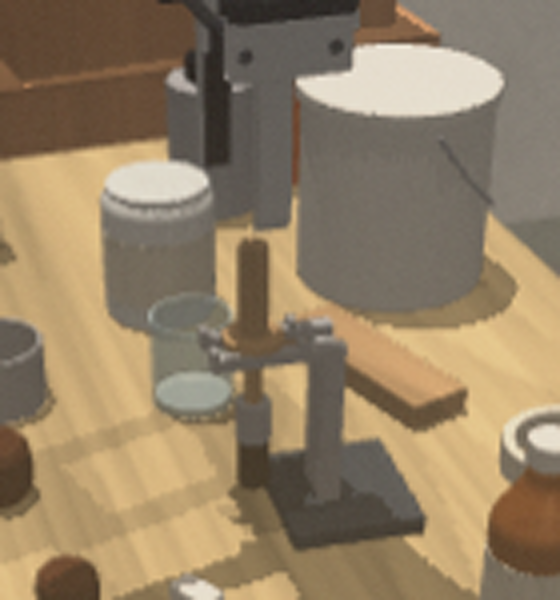

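The side crop shows the finger tips at (273,225) and (215,160) straddling the handle top at (252,240). Descend and grip.

```bash
python3 -m creep '[[[-4.4,-7,0,0,0,0,-1],[0,0,15,0,0,0,-1],[0,0,15,0,0,0,-1],[0,0,15,0,0,0,-1],[0,0,15,0,0,0,-1],[0,0,12,0,0,0,-1],[0,0,0,0,0,0,-1],[0,0,0,0,0,0,0.2],[0,0,0,0,0,0,0.5],[0,0,0,0,0,0,1],[0,0,0,0,0,0,1],[0,0,0,0,0,0,1]]]' 15; python3 -m creep '[[[0,0,0,0,0,0,1],[0,0,0,0,0,0,1],[0,0,0,0,0,0,1],[0,0,0,0,0,0,1]]]'
```

```text
clock: 3.42
ee_pos: [0.5995, 0.1947, 0.1646]
orientation: [0.001, -0.001, 1.0, 0.0]
wrist_force: [-0.3, 0.5, -0.3]
width: 0.681
grip_force: 0.0
clock: 3.75
ee_pos: [0.599, 0.1946, 0.1635]
orientation: [0.0, -0.001, 1.0, 0.0]
wrist_force: [0.1, -0.5, 0.4]
width: 0.402
grip_force: 0.0
```

```bash
python3 -m creep '[[[0,0,0,0,0,0,1],[0,0,0,0,0,0,1],[0,0,0,0,0,0,1],[0,0,0,0,0,0,1],[0,0,0,0,0,0,1]]]' 25;python3 -m creep '[[[0,0,-6,0,0,0,1],[0,0,-6,0,0,0,1],[0,0,0,0,0,0,1],[0,0,0,0,0,0,1]]]'
```

```text
clock: 4.17
ee_pos: [0.599, 0.1947, 0.1634]
orientation: [-0.0, -0.001, 1.0, 0.0]
wrist_force: [-0.0, 0.6, 0.1]
width: 0.195
grip_force: 25.0
clock: 4.5
ee_pos: [0.5995, 0.1947, 0.1766]
orientation: [0.001, -0.001, 1.0, 0.0]
wrist_force: [0.2, 0.5, -0.5]
width: 0.196
grip_force: 25.0
```

```bash
python3 -m creep '[[[20,1.2,0,0,0,0,1],[20,1.2,0,0,0,0,1],[20,1.2,0,0,0,0,1],[20,1.2,0,0,0,0,1],[10,0,-20,0,0,0,1],[10,0,-20,0,0,0,1],[0,10,-20,0,0,0,1],[0,20,-5,0,0,0,1],[0,20,0,0,0,0,1],[0,20,0,0,0,0,1],[0,0,0,0,0,0,1],[0,0,0,0,0,0,1]]]'
python3 - <<'E'
from h import *
p,M=tool();print(p,M.round(4));print(shift([.463,.392,.25]))
t=eyes.capture('top');s=eyes.capture('side')
f=lambda im,x0,y0,x1,y1,z:cv2.resize(im[y0:y1,x0:x1],None,fx=z,fy=z,interpolation=cv2.INTER_CUBIC)
T=cv2.cvtColor(t['image'],4);S=cv2.cvtColor(s['image'],4)
print('pred tip side',proj(s,p-[0,0,.1384]),'top',proj(t,p-[0,0,.1384]))
cv2.imwrite('pics/e.png',f(S,220,50,360,200,4))
E
```

```text
clock: 5.5
ee_pos: [0.4986, 0.2697, 0.2402]
orientation: [-0.0, -0.001, 1.0, -0.0]
wrist_force: [-0.9, -0.0, -0.2]
width: 0.2
grip_force: 25.0
[0.49862029 0.2697264  0.24017723] [[-1.0e+00 -2.8e-03 -5.0e-04]
 [-2.8e-03  1.0e+00 -7.0e-04]
 [ 5.0e-04 -7.0e-04 -1.0e+00]]
[ 35.27709857 122.36750577  -9.89169562]
pred tip side [287.85961258 148.62594825] top [234.66291666 210.51546741]
```

View pics/e.png

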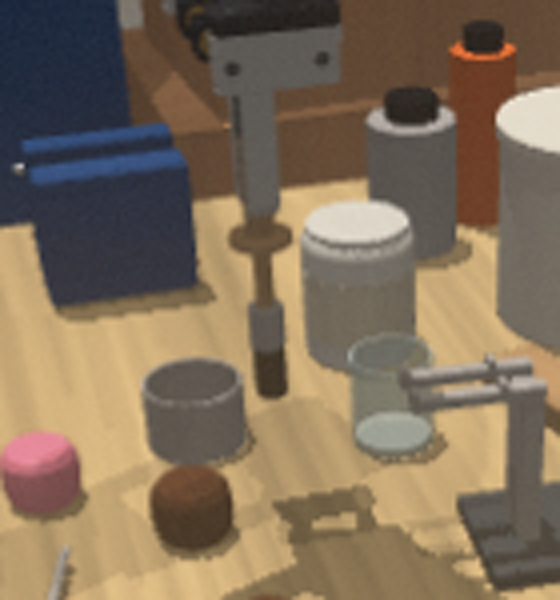

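The brush tip is at side (288,148), as predicted, and it hangs straight. Now dip in the tin.

```bash
python3 -m creep '[[[9,31,0,0,0,0,1],[9,31,0,0,0,0,1],[9,31,0,0,0,0,1],[8,31,0,0,0,0,1],[0,0,0,0,0,0,1],[0,0,20,0,0,0,1],[0,0,20,0,0,0,1],[0,0,20,0,0,0,1],[0,0,15,0,0,0,1],[0,0,10,0,0,0,1],[0,0,3,0,0,0,1],[0,0,0,0,0,0,1]]]'
python3 -m creep '[[[0,0,0,0,0,0,1],[0,0,0,0,0,0,1],[0,0,0,0,0,0,1]]]'
```

```text
clock: 6.6
ee_pos: [0.4638, 0.3922, 0.1518]
orientation: [-0.001, -0.0, 1.0, -0.001]
wrist_force: [-0.5, -0.5, 0.5]
width: 0.194
grip_force: 25.0
clock: 6.85
ee_pos: [0.4644, 0.3936, 0.1541]
orientation: [0.001, -0.001, 1.0, 0.001]
wrist_force: [0.8, -0.8, 0.1]
width: 0.198
grip_force: 25.0
```

```bash
python3 -m creep '[[[0,0,0,0,0,0,1],[0,0,-20,0,0,0,1],[0,0,-20,0,0,0,1],[0,0,-20,0,0,0,1],[0,0,-15,0,0,0,1],[6,-30,0,0,0,0,1],[6,-30,0,0,0,0,1],[6,-30,0,0,0,0,1],[7,-28,0,0,0,0,1],[0,0,0,0,0,0,1],[0,0,0,0,0,0,1],[0,0,0,0,0,0,1]]]'
python3 - <<'E'
from h import *
t=eyes.capture('top');s=eyes.capture('side');p,M=tool();print(p)
f=lambda im,x0,y0,x1,y1,z:cv2.resize(im[y0:y1,x0:x1],None,fx=z,fy=z,interpolation=cv2.INTER_CUBIC)
T=cv2.cvtColor(t['image'],4);S=cv2.cvtColor(s['image'],4)
for c,b,n in((t,(215,205,350,255),'t'),(s,(220,155,310,255),'s')):
    print(n,'predtip',proj(c,p-[0,0,.1384]))
    for e in brown(c,b): print(n,np.round(e,1),[plane(c,e[:2],h/2).round(4) for h in(.042,.03,.024)])
cv2.imwrite('pics/f.png',np.hstack([f(S,230,100,330,250,4),f(T,180,150,280,300,4)]))
E
```

```text
clock: 7.85
ee_pos: [0.4392, 0.2757, 0.2281]
orientation: [0.001, -0.001, 1.0, 0.001]
wrist_force: [0.0, -0.2, -0.7]
width: 0.197
grip_force: 25.0
[0.43911597 0.27616726 0.22761337]
t predtip [231.71755258 234.48863627]
t [330.2 235.4   9.2   9.8  68.5] [array([0.449 , 0.0243, 0.021 ]), array([0.4497, 0.0241, 0.015 ]), array([0.4501, 0.024 , 0.012 ])]
t [288.8 231.   13.9  14.2 154. ] [array([0.4587, 0.1352, 0.021 ]), array([0.4594, 0.1355, 0.015 ]), array([0.4598, 0.1356, 0.012 ])]
s predtip [265.30600921 155.35111542]
s [294.1 238.4  12.9  13.4 133.5] [array([0.4482, 0.0168, 0.021 ]), array([0.4495, 0.0233, 0.015 ]), array([0.4501, 0.0266, 0.012 ])]
s [226.7 224.4  10.9  37.1 305. ] [array([0.3113, 0.1114, 0.021 ]), array([0.3111, 0.1189, 0.015 ]), array([0.311 , 0.1226, 0.012 ])]
s [286.5 207.   15.5  16.8 203. ] [array([0.4578, 0.1321, 0.021 ]), array([0.4591, 0.1398, 0.015 ]), array([0.4598, 0.1437, 0.012 ])]
s [267.8 176.6  20.1  21.2 332. ] [array([0.4397, 0.2794, 0.021 ]), array([0.4408, 0.2886, 0.015 ]), array([0.4414, 0.2932, 0.012 ])]
s [230.8 171.5  11.7  17.8 100. ] [array([0.3465, 0.3375, 0.021 ]), array([0.3467, 0.3473, 0.015 ]), array([0.3468, 0.3522, 0.012 ])]
```

View pics/f.png

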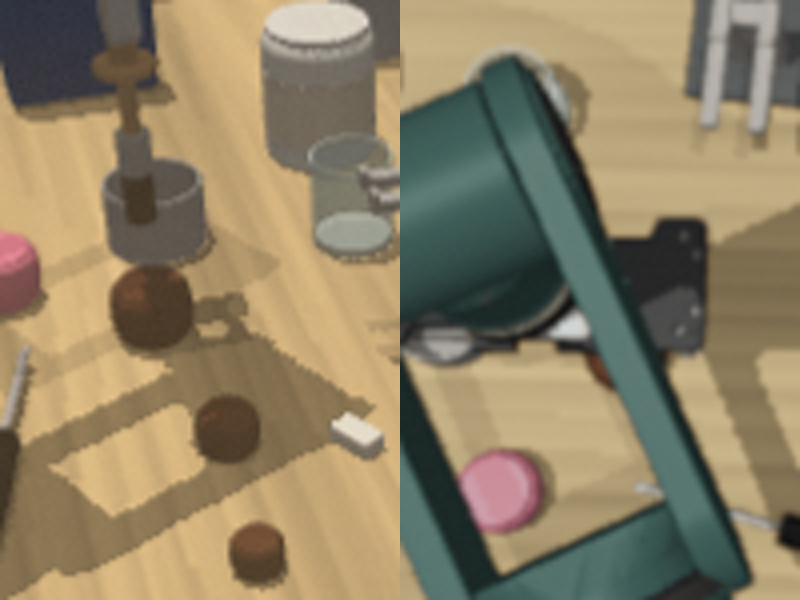

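The brush tip is at side (265,155), over foot1 at (268,177). The foot has not moved. Dab.

```bash
python3 -m creep '[[[0,0,20,0,0,0,1],[0,0,18,0,0,0,1],[0,0,6,0,0,0,1],[0,0,6,0,0,0,1],[0,0,2,0,0,0,1],[0,0,0,0,0,0,1],[0,0,0,0,0,0,1],[0,0,0,0,0,0,1]]]'
python3 - <<'E'
from h import *
for i in range(4):
    p=tool()[0]; print(p, bot.state()['wrist_force']); s=eyes.capture('side')
E
```

```text
clock: 8.62
ee_pos: [0.4394, 0.2757, 0.1767]
orientation: [0.001, -0.001, 1.0, 0.001]
wrist_force: [-1.1, 0.8, 2.2]
width: 0.198
grip_force: 25.0
[0.43944973 0.27565514 0.17674061] [-1.10064878  0.82031616  2.18918971]
[0.43944563 0.27564537 0.17666236] [-0.17076602  0.15497332  1.25771231]
[0.43944346 0.27560442 0.17652347] [-0.13689148  0.94390937  0.79518547]
[0.43939061 0.27560838 0.17638939] [-0.90807603  0.41717206  0.79883471]
```

```bash
python3 -m creep '[[[0,0,2,0,0,0,1],[0,0,0,0,0,0,1],[0,0,0,0,0,0,1],[0,0,-20,0,0,0,1],[0,0,-22,0,0,0,1],[-5,-35,0,0,0,0,1],[-5,-35,0,0,0,0,1],[-5,-35,0,0,0,0,1],[-5,-34,0,0,0,0,1],[0,0,0,0,0,0,1],[0,0,0,0,0,0,1],[0,0,0,0,0,0,1]]]'
cat > m.py <<'E'
from h import *
t=eyes.capture('top');s=eyes.capture('side');p,M=tool();print(p)
for c,b,n in((t,(215,205,350,255),'t'),(s,(245,155,310,255),'s')):
    print(n,'predtip',proj(c,p-[0,0,.1384]))
    for e in brown(c,b): print(n,np.round(e,1),[plane(c,e[:2],h/2).round(4)[:2] for h in(.042,.03,.024)])
E
python3 m.py
```

```text
clock: 9.82
ee_pos: [0.4589, 0.1364, 0.215]
orientation: [-0.0, -0.0, 1.0, 0.0]
wrist_force: [-0.0, 0.4, -1.2]
width: 0.196
grip_force: 25.0
[0.45878139 0.13717147 0.21515373]
t predtip [287.17103138 228.35458849]
t [330.2 234.9  10.1  10.5  81.5] [array([0.4502, 0.0243]), array([0.4509, 0.0241]), array([0.4512, 0.024 ])]
t [235.6 237.7  17.   20.1 260. ] [array([0.4383, 0.2762]), array([0.4389, 0.2771]), array([0.4392, 0.2775])]
t [288.2 230.9  11.9  21.8 109.5] [array([0.4589, 0.137 ]), array([0.4597, 0.1373]), array([0.46  , 0.1374])]
s predtip [284.83040015 186.9579267 ]
s [294.2 238.1  12.7  14.3 140.5] [array([0.4487, 0.0177]), array([0.4499, 0.0242]), array([0.4505, 0.0274])]
s [286.8 207.1  15.2  16.3 192.5] [array([0.4584, 0.1314]), array([0.4597, 0.139 ]), array([0.4604, 0.1429])]
s [284.  180.9   8.6  14.1  82.5] [array([0.4769, 0.2451]), array([0.4784, 0.2539]), array([0.4792, 0.2584])]
s [267.6 176.8  19.6  20.7 315.5] [array([0.439 , 0.2787]), array([0.4402, 0.2879]), array([0.4407, 0.2925])]
s [281.7 159.1   4.8   9.2  30.5] [array([0.4953, 0.3576]), array([0.497 , 0.3676]), array([0.4979, 0.3726])]
```

```bash
python3 -m creep '[[[0,0,20,0,0,0,1],[0,0,18,0,0,0,1],[0,0,6,0,0,0,1],[0,0,6,0,0,0,1],[0,0,2,0,0,0,1],[0,0,0,0,0,0,1],[0,0,0,0,0,0,1],[0,0,0,0,0,0,1]]]'
python3 - <<'E'
from h import *
for i in range(4):
    p=tool()[0]; print(p, bot.state()['wrist_force']); s=eyes.capture('side')
E
```

```text
clock: 10.58
ee_pos: [0.4597, 0.1365, 0.1647]
orientation: [0.001, -0.001, 1.0, 0.0]
wrist_force: [-0.4, 0.3, 1.0]
width: 0.199
grip_force: 25.0
[0.45972671 0.13653994 0.16469837] [-0.41584736  0.32225365  1.0188891 ]
[0.45970961 0.13650193 0.16460183] [-1.0623054   0.52391521  1.23650289]
[0.45968144 0.13645171 0.16445485] [-0.4304128  -0.27011658 -0.20506755]
[0.45964022 0.13644318 0.1643302 ] [-0.70051093  0.24346477  1.24907707]
```

```bash
python3 -m creep '[[[0,0,2,0,0,0,1],[0,0,0,0,0,0,1],[0,0,0,0,0,0,1],[0,0,-20,0,0,0,1],[0,0,-20,0,0,0,1],[3,-28,0,0,0,0,1],[3,-28,0,0,0,0,1],[2,-28,0,0,0,0,1],[2,-27,0,0,0,0,1],[0,0,0,0,0,0,1],[0,0,0,0,0,0,1],[0,0,0,0,0,0,1]]]'
python3 m.py
```

```text
clock: 11.78
ee_pos: [0.449, 0.0254, 0.2011]
orientation: [-0.0, -0.0, 1.0, 0.0]
wrist_force: [-0.2, -0.6, -0.7]
width: 0.197
grip_force: 25.0
[0.44912882 0.0260171  0.20118906]
t predtip [330.18627406 233.50288128]
t [331.3 236.5   6.3  18.8  52. ] [array([0.4461, 0.0214]), array([0.4468, 0.0212]), array([0.4471, 0.021 ])]
t [236.6 237.6  19.1  19.7 294. ] [array([0.4387, 0.2736]), array([0.4393, 0.2745]), array([0.4396, 0.2749])]
t [288.5 231.1  12.   13.6 108.5] [array([0.4586, 0.1361]), array([0.4593, 0.1364]), array([0.4597, 0.1365])]
s predtip [292.32481298 221.1130685 ]
s [294.2 237.9  12.9  14.4 143.5] [array([0.4488, 0.0182]), array([0.4501, 0.0248]), array([0.4507, 0.028 ])]
s [287.9 211.6  11.9  23.6 174. ] [array([0.4567, 0.1134]), array([0.458 , 0.1209]), array([0.4587, 0.1247])]
s [267.7 176.8  19.5  20.6 312.5] [array([0.4392, 0.2786]), array([0.4403, 0.2878]), array([0.4409, 0.2924])]
```

```bash
python3 -m creep '[[[-1,0,16,0,0,0,1],[0,0,14,0,0,0,1],[0,0,6,0,0,0,1],[0,0,6,0,0,0,1],[0,0,2,0,0,0,1],[0,0,1,0,0,0,1],[0,0,0,0,0,0,1],[0,0,0,0,0,0,1],[0,0,0,0,0,0,1]]]'
python3 - <<'E'
from h import *
for i in range(4):
    p=tool()[0]; print(p, bot.state()['wrist_force']); s=eyes.capture('side')
E
```

```text
clock: 12.63
ee_pos: [0.4506, 0.0253, 0.1573]
orientation: [0.001, -0.001, 1.0, 0.0]
wrist_force: [-1.6, 0.6, 1.9]
width: 0.199
grip_force: 25.0
[0.45061603 0.02531612 0.15730749] [-1.55711112  0.56445511  1.87836237]
[0.45061764 0.02532386 0.1571844 ] [-1.46161119  0.33876465  2.02489254]
[0.45056468 0.02528839 0.15708481] [-1.2091714   0.3905391   1.80331669]
[0.45054234 0.02527887 0.15697513] [0.47116392 1.27907022 1.87669314]
```

```bash
python3 -m creep '[[[0,0,-22,0,0,0,1],[0,0,-35,0,0,0,1],[0,0,-35,0,0,0,1],[0,36,0,0,0,0,1],[0,36,0,0,0,0,1],[0,36,0,0,0,0,1],[0,36,0,0,0,0,1],[0,36,0,0,0,0,1],[0,36,0,0,0,0,1],[0,36,0,0,0,0,1],[0,36,0,0,0,0,1],[0,36,0,0,0,0,1]]]'
python3 -m creep '[[[-30,0,0,0,0,0,1],[-30,0,0,0,0,0,1],[-30,0,0,0,0,0,1],[-30,0,0,0,0,0,1],[-30,0,0,0,0,0,1],[0,0,0,0,0,0,1],[0,0,0,0,0,0,1],[0,0,0,0,0,0,1]]]'
python3 - <<'E'
from h import *
print(shift([.602,.352,.1384+.022]))
t=eyes.capture('top');s=eyes.capture('side');p,M=tool()
print(proj(s,p-[0,0,.1384]))
f=lambda im,x0,y0,x1,y1,z:cv2.resize(im[y0:y1,x0:x1],None,fx=z,fy=z,interpolation=cv2.INTER_CUBIC)
S=cv2.cvtColor(s['image'],4)
cv2.imwrite('pics/g.png',f(S,260,70,360,180,5))
E
```

```text
clock: 13.83
ee_pos: [0.4499, 0.3509, 0.248]
orientation: [0.0, -0.001, 1.0, -0.0]
wrist_force: [0.4, 0.2, -0.8]
width: 0.195
grip_force: 25.0
clock: 14.5
ee_pos: [0.5995, 0.3493, 0.2478]
orientation: [-0.001, -0.0, 1.0, -0.0]
wrist_force: [-0.8, -0.3, -0.0]
width: 0.2
grip_force: 25.0
[-2.58926451  2.70672101 87.34791147]
[316.08256751 126.73561609]
```

View pics/g.png

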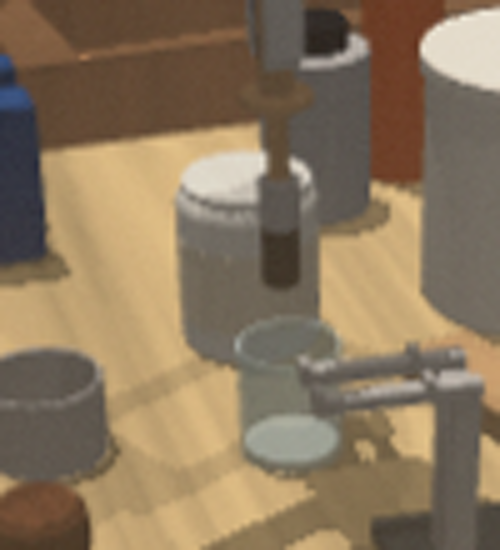

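The side crop shows the brush tip at (281,285) above the jar mouth, centre (288,343). Dip.

```bash
python3 -m creep '[[[-2.5,2.5,0,0,0,0,1],[0,0,20,0,0,0,1],[0,0,20,0,0,0,1],[0,0,20,0,0,0,1],[0,0,15,0,0,0,1],[0,0,11,0,0,0,1],[0,0,0,0,0,0,1],[0,0,0,0,0,0,1],[0,0,0,0,0,0,1],[0,0,0,0,0,0,1]]]'
python3 -m creep '[[[0,0,0,0,0,0,1],[0,0,-20,0,0,0,1],[0,0,-20,0,0,0,1],[0,0,-20,0,0,0,1],[0,0,-20,0,0,0,1],[0,0,0,0,0,0,1],[28,-28,0,0,0,0,1],[28,-28,0,0,0,0,1],[28,-28,0,0,0,0,1],[28,-28,0,0,0,0,1],[0,0,0,0,0,0,1],[0,0,0,0,0,0,1]]]'
python3 - <<'E'
from h import *
t=eyes.capture('top');s=eyes.capture('side');p,M=tool()
print(p,proj(s,p-[0,0,.1384]))
print('staging',shift([.599-.085,.1947+.005,.1766]))
f=lambda im,x0,y0,x1,y1,z:cv2.resize(im[y0:y1,x0:x1],None,fx=z,fy=z,interpolation=cv2.INTER_CUBIC)
S=cv2.cvtColor(s['image'],4)
cv2.imwrite('pics/i.png',f(S,240,70,380,200,4))
E
```

```text
clock: 15.43
ee_pos: [0.603, 0.3524, 0.1647]
orientation: [0.002, -0.001, 1.0, 0.001]
wrist_force: [0.0, -0.0, 0.4]
width: 0.201
grip_force: 25.0
clock: 16.43
ee_pos: [0.4889, 0.2386, 0.242]
orientation: [-0.0, 0.0, 1.0, 0.0]
wrist_force: [0.9, 0.1, -0.9]
width: 0.198
grip_force: 25.0
[0.49096704 0.24012552 0.24268737] [287.49396469 153.69732777]
staging [-22.89869694 -40.5079853   66.08353696]
```

View pics/i.png

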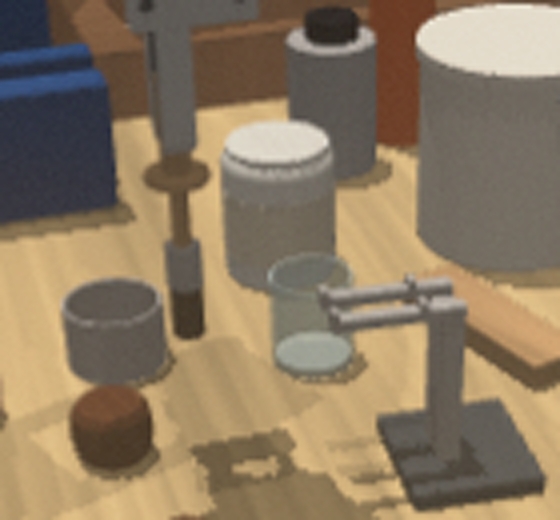

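The brush is straight with its tip at side (287,154), as predicted, and the jar and tin are upright. Now to re-hang it.

```bash
python3 -m creep '[[[-12,-20,0,0,0,0,1],[-11,-20,0,0,0,0,1],[0,0,20,0,0,0,1],[0,0,20,0,0,0,1],[0,0,14,0,0,0,1],[0,0,10,0,0,0,1],[0,0,0,0,0,0,1],[0,0,0,0,0,0,1],[0,0,0,0,0,0,1],[0,0,0,0,0,0,1],[0,0,0,0,0,0,1]]]'
python3 -c "
from h import *
print(tool()[0],shift([.599,.1947,.1766]))"
```

```text
clock: 17.45
ee_pos: [0.5142, 0.2001, 0.1799]
orientation: [0.001, -0.001, 1.0, 0.0]
wrist_force: [-0.0, -1.0, 0.0]
width: 0.195
grip_force: 25.0
[0.51418485 0.20014492 0.1798812 ] [-84.79899502  -5.56810471   3.48557996]
```

```bash
python3 -m creep '[[[-14,-0.9,0.5,0,0,0,1],[-14,-0.9,0.5,0,0,0,1],[-14,-0.9,0.5,0,0,0,1],[-14,-0.9,0.5,0,0,0,1],[-14,-0.9,0.5,0,0,0,1],[-14.5,-0.9,0.5,0,0,0,1],[0,0,0,0,0,0,1],[0,0,0,0,0,0,1],[0,0,0,0,0,0,1],[0,0,0,0,0,0,1]]]'
python3 -c "
from h import *
print(tool()[0],shift([.599,.1947,.1640]))"
```

```text
clock: 18.28
ee_pos: [0.5974, 0.1947, 0.176]
orientation: [0.0, -0.001, 1.0, 0.0]
wrist_force: [0.2, 0.2, -0.7]
width: 0.2
grip_force: 25.0
[0.5974032  0.19474671 0.17597678] [-1.59340251 -0.05278033 11.97720922]
```

```bash
python3 -m creep '[[[-1.5,0,4,0,0,0,1],[0,0,4,0,0,0,1],[0,0,3.5,0,0,0,1],[0,0,0,0,0,0,1],[0,0,0,0,0,0,1],[0,0,0,0,0,0,1],[0,0,0,0,0,0,1]]]'
python3 - <<'E'
from h import *
s=eyes.capture('side');p,M=tool();print(p)
f=lambda im,x0,y0,x1,y1,z:cv2.resize(im[y0:y1,x0:x1],None,fx=z,fy=z,interpolation=cv2.INTER_CUBIC)
cv2.imwrite('pics/j.png',f(cv2.cvtColor(s['image'],4),290,90,400,210,5))
E
```

```text
clock: 18.87
ee_pos: [0.5994, 0.1945, 0.1639]
orientation: [-0.0, -0.001, 1.0, -0.0]
wrist_force: [0.3, 0.6, -0.1]
width: 0.198
grip_force: 25.0
[0.59946011 0.19452058 0.16392875]
```

View pics/j.png

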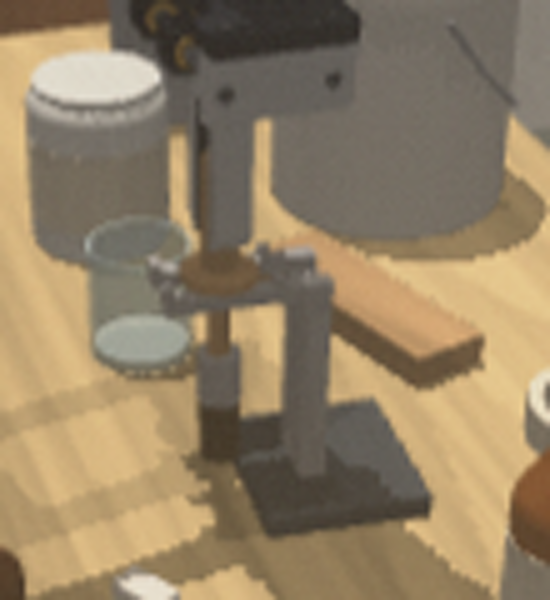

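The brush hangs on the fork with its collar at (220,272) between the lips. Releasing it and going to the tray handle.

```bash
python3 -m creep '[[[0,0,0,0,0,0,0.4],[0,0,0,0,0,0,0.2],[0,0,0,0,0,0,-0.2],[0,0,0,0,0,0,-1],[0,0,0,0,0,0,-1],[0,0,-15,0,0,0,-1],[0,0,-20,0,0,0,-1],[0,0,-20,0,0,0,-1],[0,0,-30,0,0,0,-1],[5,-35,0,0,0,0,-1],[5,-35,0,0,0,0,-1],[5,-35,0,0,0,0,-1]]]'
python3 -m creep '[[[4,-35,0,0,0,0,-1],[4,-35,0,0,0,0,-1],[4,-35,0,0,0,0,-1],[4,-35,0,0,0,0,-1],[4,-35,0,0,0,0,-1],[4,-35,0,0,0,0,-1],[4,-35,0,0,0,0,-1],[3,-35,0,0,0,0,-1],[3,-35,0,0,0,0,-1],[0,-26,0,0,0,0,-1],[0,0,0,0,0,0,-1],[0,0,0,0,0,0,-1]]]'
python3 - <<'E'
from h import *
s=eyes.capture('side');t=eyes.capture('top');p,M=tool();print(p,shift([.554,-.2515,.057]))
f=lambda im,x0,y0,x1,y1,z:cv2.resize(im[y0:y1,x0:x1],None,fx=z,fy=z,interpolation=cv2.INTER_CUBIC)
cv2.imwrite('pics/k.png',cv2.cvtColor(s['image'],4)[90:400,220:640])
E
```

```text
clock: 19.92
ee_pos: [0.5847, 0.089, 0.25]
orientation: [0.001, -0.002, 1.0, 0.0]
wrist_force: [0.4, -0.3, 0.2]
width: 0.991
grip_force: 0.0
clock: 20.92
ee_pos: [0.5507, -0.2527, 0.2485]
orientation: [-0.0, 0.001, 1.0, 0.0]
wrist_force: [-1.0, -0.4, -0.0]
width: 1.0
grip_force: 0.0
[ 0.5511369  -0.25081191  0.24898231] [ -2.83637615  -0.83282087 191.98213054]
```

View pics/k.png

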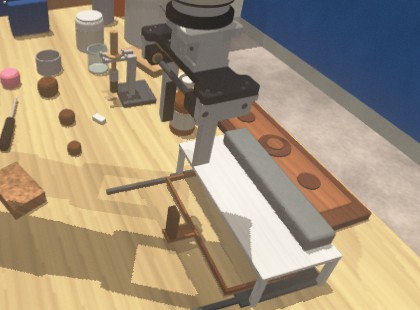

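The brush hangs by itself at (113,60) and all three feet are in place. The gripper is above the handle at (172,222). Now down to pinch.

```bash
python3 -m creep '[[[-3,-1,30,0,0,0,-1],[0,0,30,0,0,0,-1],[0,0,30,0,0,0,-1],[0,0,30,0,0,0,-1],[0,0,30,0,0,0,-1],[0,0,20,0,0,0,-1],[0,0,15,0,0,0,-1],[0,0,6,0,0,0,0],[0,0,0,0,0,0,0.4],[0,0,0,0,0,0,1],[0,0,0,0,0,0,1],[0,0,0,0,0,0,1]]]'
python3 -m creep '[[[0,0,0,0,0,0,1],[0,0,0,0,0,0,1],[0,0,0,0,0,0,1],[0,0,0,0,0,0,1],[0,0,0,0,0,0,1],[0,0,0,0,0,0,1]]]' 25
```

```text
clock: 22.02
ee_pos: [0.5552, -0.2528, 0.06]
orientation: [0.002, -0.001, 1.0, -0.001]
wrist_force: [0.1, -0.7, 0.3]
width: 0.683
grip_force: 0.0
clock: 22.52
ee_pos: [0.554, -0.2504, 0.0579]
orientation: [-0.0, -0.001, 1.0, 0.003]
wrist_force: [-0.4, 10.5, 3.0]
width: 0.256
grip_force: 14.2
```

```bash
python3 -m creep '[[[0,1,0,0,0,0,1],[12,0.2,0,0,0,0,1],[12,0.2,0,0,0,0,1],[12,0.2,0,0,0,0,1],[12,0.2,0,0,0,0,1],[12,0.2,0,0,0,0,1],[12,0.2,0,0,0,0,1],[12,0.2,0,0,0,0,1],[12,0.2,0,0,0,0,1],[12,0.2,0,0,0,0,1],[6,0.1,0,0,0,0,1],[0,0,0,0,0,0,1]]]'
python3 -m creep '[[[4,0,0,0,0,0,1],[4,0,0,0,0,0,1],[3,0,0,0,0,0,1],[0,0,0,0,0,0,1],[0,0,0,0,0,0,1]]]'
```

```text
clock: 23.52
ee_pos: [0.439, -0.245, 0.0578]
orientation: [-0.0, -0.001, 1.0, 0.005]
wrist_force: [-0.4, 13.4, 4.2]
width: 0.255
grip_force: 25.0
clock: 23.93
ee_pos: [0.4326, -0.2447, 0.0578]
orientation: [0.004, -0.001, 1.0, 0.005]
wrist_force: [10.4, 13.2, -2.1]
width: 0.257
grip_force: 25.0
```

```bash
python3 -m creep '[[[0,0,0,0,0,0,0.3],[0,0,0,0,0,0,-0.2],[0,0,0,0,0,0,-1],[0,0,0,0,0,0,-1],[0,0,-25,0,0,0,-1],[0,0,-40,0,0,0,-1],[0,0,-40,0,0,0,-1],[0,0,-30,0,0,0,-1],[0,38,0,0,0,0,-1],[0,38,0,0,0,0,-1],[0,38,0,0,0,0,-1],[0,38,0,0,0,0,-1]]]'
python3 - <<'E'
from h import *
s=eyes.capture('side');t=eyes.capture('top');p,M=tool();print(p)
f=lambda im,x0,y0,x1,y1,z:cv2.resize(im[y0:y1,x0:x1],None,fx=z,fy=z,interpolation=cv2.INTER_CUBIC)
cv2.imwrite('pics/l.png',f(cv2.cvtColor(t['image'],4),360,120,520,260,5))
E
python3 m.py
```

```text
clock: 24.93
ee_pos: [0.4285, -0.0972, 0.1934]
orientation: [0.0, 0.001, 1.0, -0.0]
wrist_force: [0.3, 0.2, 0.6]
width: 1.0
grip_force: 0.0
[ 0.42860852 -0.09405457  0.19345372]
[ 0.42880978 -0.09773391  0.19320665]
t predtip [377.4476034  242.48909064]
t [330.2 235.3   9.6  10.1  74.5] [array([0.4491, 0.0244]), array([0.4498, 0.0242]), array([0.4501, 0.0241])]
t [236.5 237.6  19.1  19.8 295. ] [array([0.4387, 0.2736]), array([0.4394, 0.2745]), array([0.4397, 0.2749])]
t [289.1 231.2  12.5  13.2 128. ] [array([0.4584, 0.1344]), array([0.4591, 0.1346]), array([0.4594, 0.1348])]
s predtip [297.51851451 265.82827857]
s [294.1 238.4  12.7  13.3 130.5] [array([0.4482, 0.0167]), array([0.4494, 0.0232]), array([0.45  , 0.0265])]
s [286.2 207.6  13.1  15.8 157. ] [array([0.4564, 0.13  ]), array([0.4577, 0.1377]), array([0.4583, 0.1415])]
s [278.2 175.   19.2  48.6 369.5] [array([0.4681, 0.278 ]), array([0.4696, 0.2872]), array([0.4703, 0.2918])]
```

View pics/l.png

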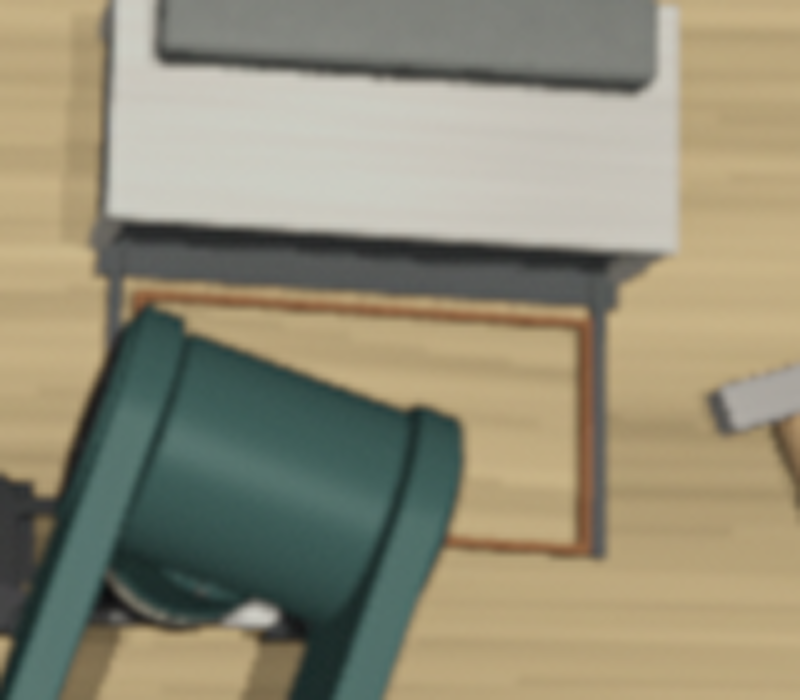

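The tray is fully out and empty, with rim corners at (137,297), (590,322) and (585,550) in the crop. The feet have not moved. Next, fetch foot4.

```bash
python3 - <<'E'
from h import *
t=eyes.capture('top')
P=[plane(t,u,.022) for u in((387.4,179.4),(478,184.4),(477,230))]
for q in P: print(q.round(4))
print('mid',((P[0]+P[2])/2).round(4), 'size',np.linalg.norm(P[0]-P[1]),np.linalg.norm(P[2]-P[1]),'yaw',np.arctan2(-(P[0]-P[1])[0],(P[0]-P[1])[1]))
print(shift([.45,.025,.1]))
E
python3 -m creep '[[[-5,30,20,0,0,0,-1],[-5,30,20,0,0,0,-1],[-5,30,20,0,0,0,-1],[-6,30,20,0,0,0,-1],[0,0,0,0,0,0,-1],[0,0,0,0,0,0,-1]]]'
python3 -c "
from h import *
print(shift([.45,.025,.015]))"
```

```text
[ 0.6053 -0.1301  0.022 ]
[ 0.5962 -0.3777  0.022 ]
[ 0.4707 -0.3698  0.022 ]
mid [ 0.538  -0.2499  0.022 ] size 0.24777217648608588 0.1256859366669631 yaw -0.03685994833271441
[-21.2755352  123.62184117  92.93134008]
clock: 25.68
ee_pos: [0.4491, 0.0216, 0.1114]
orientation: [-0.002, -0.001, 1.0, -0.0]
wrist_force: [0.7, 0.6, 0.1]
width: 1.001
grip_force: 0.0
[-1.2859865   3.43378163 96.37612692]
```

```bash
python3 -m creep '[[[-1.3,3.4,25,0,0,0,-1],[0,0,25,0,0,0,-1],[0,0,25,0,0,0,-1],[0,0,14,0,0,0,-1],[0,0,6,0,0,0,-1],[0,0,0,0,0,0,-0.5],[0,0,0,0,0,0,0],[0,0,0,0,0,0,0.5],[0,0,0,0,0,0,1],[0,0,0,0,0,0,1],[0,0,0,0,0,0,1],[0,0,0,0,0,0,1]]]' 12
python3 -m creep '[[[0,0,0,0,0,0,1],[0,0,0,0,0,0,1],[0,0,0,0,0,0,1],[0,0,0,0,0,0,1]]]'
```

```text
clock: 26.68
ee_pos: [0.4513, 0.0257, 0.0185]
orientation: [0.001, -0.001, 1.0, -0.0]
wrist_force: [0.6, 0.7, -0.1]
width: 0.541
grip_force: 0.0
clock: 27.02
ee_pos: [0.451, 0.0257, 0.018]
orientation: [-0.0, -0.001, 1.0, 0.0]
wrist_force: [0.4, -0.8, 0.1]
width: 0.338
grip_force: 12.0
```

```bash
python3 -m creep '[[[0,0,-15,0,0,0,1],[0,0,-35,0,0,0,1],[0,0,-40,0,0,0,1],[0,0,-20,0,0,0,1],[-14,-30,0,0,0,0,1],[-14,-30,0,0,0,0,1],[-14,-30,0,0,0,0,1],[-14,-30,0,0,0,0,1],[-14,-30,0,0,0,0,1],[-14,-30,0,0,0,0,1],[0,-30,0,0,0,0,1],[0,-30,0,0,0,0,1]]]'
python3 -m creep '[[[0,-35,0,0,0,0,1],[0,-35,0,0,0,0,1],[0,-35,0,0,0,0,1],[0,-10,20,0,0,0,1],[0,0,20,0,0,0,1],[0,0,0,0,0,0,1],[0,0,0,0,0,0,1],[0,0,0,0,0,0,1]]]'
python3 -c "
from h import *
print(shift([.535,-.328,.031]))"
```

```text
clock: 28.02
ee_pos: [0.5356, -0.2157, 0.1273]
orientation: [-0.0, -0.001, 1.0, 0.0]
wrist_force: [0.6, 0.4, -0.9]
width: 0.335
grip_force: 12.0
clock: 28.68
ee_pos: [0.5358, -0.3289, 0.0886]
orientation: [0.0, -0.001, 1.0, -0.0]
wrist_force: [-1.1, -0.6, -0.3]
width: 0.335
grip_force: 12.0
[ 0.78352496  0.9197303  57.60591352]
```

```bash
python3 -m creep '[[[0,0,20,0,0,0,1],[0,0,18,0,0,0,1],[0,0,12,0,0,0,1],[0,0,6,0,0,0,1],[0,0,1,0,0,0,1],[0,0,0,0,0,0,1],[0,0,0,0,0,0,1],[0,0,0,0,0,0,0.25],[0,0,0,0,0,0,0.1],[0,0,0,0,0,0,0],[0,0,0,0,0,0,0],[0,0,0,0,0,0,0]]]'
python3 -m creep '[[[0,0,-15,0,0,0,0],[0,0,-35,0,0,0,0],[0,0,-40,0,0,0,-0.5],[0,0,-15,0,0,0,-1],[0,36,0,0,0,0,-1],[0,36,0,0,0,0,-1],[0,36,0,0,0,0,-1],[0,36,0,0,0,0,-1],[0,36,0,0,0,0,-1],[0,36,0,0,0,0,-1],[0,36,0,0,0,0,-1],[0,36,0,0,0,0,-1]]]'
python3 -m creep '[[[10,36,0,0,0,0,-1],[15,36,0,0,0,0,-1],[17,36,0,0,0,0,-1],[17,36,0,0,0,0,-1],[17,20,0,0,0,0,-1],[0,0,0,0,0,0,-1],[0,0,0,0,0,0,-1]]]'
python3 m.py; python3 -c "
from h import *
print(shift([.459,.136,.016]))"
```

```text
clock: 29.68
ee_pos: [0.5355, -0.3293, 0.0312]
orientation: [0.0, -0.001, 1.0, -0.0]
wrist_force: [-0.7, 0.8, 0.3]
width: 0.498
grip_force: 0.0
clock: 30.68
ee_pos: [0.5348, -0.0396, 0.1362]
orientation: [0.0, -0.0, 1.0, 0.0]
wrist_force: [1.4, -0.1, -0.1]
width: 1.002
grip_force: 0.0
clock: 31.27
ee_pos: [0.4584, 0.1235, 0.1363]
orientation: [0.0, -0.002, 1.0, -0.0]
wrist_force: [0.7, -0.6, -0.5]
width: 0.996
grip_force: 0.0
[0.45936025 0.12213185 0.13618839]
t predtip [294.00698204 231.91086104]
t [236.8 237.6  19.   20.3 301.5] [array([0.4388, 0.2729]), array([0.4394, 0.2738]), array([0.4397, 0.2743])]
s predtip [288.74227546 216.73826615]
s [293.4 211.1  16.3  16.8 210.5] [array([0.4698, 0.1114]), array([0.4712, 0.1189]), array([0.472 , 0.1227])]
s [267.7 176.8  19.6  20.5 312.5] [array([0.4391, 0.2786]), array([0.4402, 0.2878]), array([0.4408, 0.2924])]
[  0.45100671  13.92053503 120.18202293]
```

Foot3 was knocked aside, now at side (293,211). I step back for an unobstructed check from above.

```bash
python3 -m creep '[[[0,-36,0,0,0,0,-1],[0,-36,0,0,0,0,-1],[0,-36,0,0,0,0,-1],[0,-36,0,0,0,0,-1],[0,-36,0,0,0,0,-1],[0,0,0,0,0,0,-1],[0,0,0,0,0,0,-1]]]'
python3 m.py; python3 -c "
from h import *
print(shift([.4705,.1165,.1]))"
```

```text
clock: 31.95
ee_pos: [0.4593, -0.0602, 0.1359]
orientation: [-0.0, 0.003, 1.0, 0.0]
wrist_force: [-0.0, 0.7, 0.3]
width: 0.999
grip_force: 0.0
[ 0.45920233 -0.05779185  0.13582374]
t predtip [360.04395139 233.17303938]
t [236.5 237.6  19.1  19.8 295. ] [array([0.4387, 0.2736]), array([0.4394, 0.2745]), array([0.4397, 0.2749])]
t [297.3 227.1  12.6  13.5 132. ] [array([0.4698, 0.1127]), array([0.4706, 0.1129]), array([0.471, 0.113])]
s predtip [308.33399433 268.45362704]
s [293.2 212.3  13.6  15.9 155.5] [array([0.4682, 0.107 ]), array([0.4697, 0.1145]), array([0.4704, 0.1182])]
s [299.1 189.8  15.6  21.2 140.5] [array([0.5047, 0.1925]), array([0.5065, 0.2008]), array([0.5075, 0.2049])]
s [267.9 177.2  19.   19.5 285.5] [array([0.4394, 0.2764]), array([0.4405, 0.2856]), array([0.4411, 0.2902])]
s [282.9 160.1   8.6  10.6  33.5] [array([0.4974, 0.351 ]), array([0.4991, 0.3609]), array([0.5   , 0.3659])]
[-11.1992488  174.27187496  35.95158005]
```

Foot3 is at (.4705,.114): top and side agree to within 2 mm.

```bash
python3 -m creep '[[[-3,35,0,0,0,0,-1],[-3,35,0,0,0,0,-1],[-3,35,0,0,0,0,-1],[-2,35,0,0,0,0,-1],[0,33,0,0,0,0,-1],[0,0,25,0,0,0,-1],[0,0,25,0,0,0,-1],[0,0,20,0,0,0,-1],[0,0,0,0,0,0,-1],[0,0,0,0,0,0,-1],[0,0,0,0,0,0,-1]]]'
python3 -c "
from h import *
s=eyes.capture('side');print(brown(s,(245,155,310,255)))
print(shift([.4705,.1145,.018]))"
```

```text
clock: 32.97
ee_pos: [0.4706, 0.1164, 0.0672]
orientation: [0.001, -0.001, 1.0, 0.0]
wrist_force: [-0.2, 0.1, 0.9]
width: 1.003
grip_force: 0.0
[(292.7977828979492, 211.88360214233398, 14.243030548095703, 17.11422348022461, 161.5), (267.6350212097168, 176.7661190032959, 19.56327247619629, 20.448442459106445, 310.5), (285.2188529968262, 166.71097469329834, 8.292383193969727, 14.052593231201172, 32.5)]
[ 0.7071545  -1.75561943 49.78476184]
```

```bash
python3 -m creep '[[[0,-1.8,22,0,0,0,-1],[0,0,20,0,0,0,-1],[0,0,7,0,0,0,-1],[0,0,0,0,0,0,-0.5],[0,0,0,0,0,0,0],[0,0,0,0,0,0,0.5],[0,0,0,0,0,0,1],[0,0,0,0,0,0,1],[0,0,0,0,0,0,1],[0,0,0,0,0,0,1],[0,0,0,0,0,0,1],[0,0,0,0,0,0,1]]]' 12
python3 -m creep '[[[0,0,0,0,0,0,1],[0,0,0,0,0,0,1]]]'
```

```text
clock: 34.02
ee_pos: [0.47, 0.1139, 0.0171]
orientation: [0.0, -0.001, 1.0, 0.0]
wrist_force: [0.2, 0.2, 0.8]
width: 0.42
grip_force: 12.0
clock: 34.18
ee_pos: [0.4699, 0.1139, 0.0171]
orientation: [0.0, -0.001, 1.0, 0.0]
wrist_force: [-0.7, 0.8, 1.9]
width: 0.423
grip_force: 12.0
```

```bash
python3 -m creep '[[[0,0,-15,0,0,0,1],[0,0,-35,0,0,0,1],[0,0,-40,0,0,0,1],[0,0,-20,0,0,0,1],[-11,-33,0,0,0,0,1],[-11,-33,0,0,0,0,1],[-11,-33,0,0,0,0,1],[-11,-33,0,0,0,0,1],[-11,-33,0,0,0,0,1],[-12,-33,0,0,0,0,1],[0,-35,0,0,0,0,1],[0,-35,0,0,0,0,1]]]'
python3 -m creep '[[[0,-35,0,0,0,0,1],[0,-35,0,0,0,0,1],[0,-34,0,0,0,0,1],[0,0,20,0,0,0,1],[0,0,20,0,0,0,1],[0,0,0,0,0,0,1],[0,0,0,0,0,0,1],[0,0,0,0,0,0,1]]]'
python3 -c "
from h import *
print(shift([.5375,-.260,.0295]))"
```

```text
clock: 35.18
ee_pos: [0.5373, -0.1557, 0.1265]
orientation: [-0.0, -0.001, 1.0, 0.0]
wrist_force: [0.4, 0.1, -0.8]
width: 0.422
grip_force: 12.0
clock: 35.85
ee_pos: [0.5377, -0.2579, 0.0877]
orientation: [0.0, -0.001, 1.0, -0.0]
wrist_force: [-0.2, -0.3, -0.7]
width: 0.422
grip_force: 12.0
[ 0.23649106 -2.09933718 58.16331352]
```

```bash
python3 -m creep '[[[0,-1,20,0,0,0,1],[0,0,18,0,0,0,1],[0,0,13,0,0,0,1],[0,0,6,0,0,0,1],[0,0,1,0,0,0,1],[0,0,0,0,0,0,1],[0,0,0,0,0,0,1],[0,0,0,0,0,0,0.1],[0,0,0,0,0,0,0],[0,0,0,0,0,0,-0.1],[0,0,0,0,0,0,-0.1],[0,0,0,0,0,0,-0.1]]]'
python3 -m creep '[[[0,0,-15,0,0,0,-0.1],[0,0,-35,0,0,0,-0.1],[0,0,-40,0,0,0,-0.5],[0,0,-15,0,0,0,-1],[0,36,0,0,0,0,-1],[0,36,0,0,0,0,-1],[0,36,0,0,0,0,-1],[0,36,0,0,0,0,-1],[0,36,0,0,0,0,-1],[0,36,0,0,0,0,-1],[9,36,0,0,0,0,-1],[18,36,0,0,0,0,-1]]]'
python3 -m creep '[[[18,36,0,0,0,0,-1],[18,36,0,0,0,0,-1],[18,36,0,0,0,0,-1],[18,30,0,0,0,0,-1],[0,0,0,0,0,0,-1],[0,0,0,0,0,0,-1]]]'
python3 m.py; python3 -c "
from h import *
print(shift([.439,.2755,.022]))"
```

```text
clock: 36.85
ee_pos: [0.5374, -0.2591, 0.0291]
orientation: [0.0, -0.001, 1.0, -0.0]
wrist_force: [-0.4, 0.9, -0.2]
width: 0.55
grip_force: 0.0
clock: 37.85
ee_pos: [0.5105, 0.0306, 0.134]
orientation: [0.001, -0.001, 1.0, 0.0]
wrist_force: [-0.0, 0.1, 0.4]
width: 1.002
grip_force: 0.0
clock: 38.35
ee_pos: [0.4371, 0.1681, 0.1342]
orientation: [0.0, -0.003, 1.0, -0.0]
wrist_force: [-0.3, 0.1, -0.3]
width: 0.999
grip_force: 0.0
[0.43820233 0.16639067 0.13413487]
t predtip [277.5130395  239.47037566]
s predtip [276.61843066 208.47636644]
s [267.  177.3  17.9  21.2 275. ] [array([0.4368, 0.2767]), array([0.4379, 0.2859]), array([0.4385, 0.2905])]
[ -0.85027642 109.16323187 112.08201738]
```

Foot1 is still at (.439,.2755).

```bash
python3 -m creep '[[[0,36,0,0,0,0,-1],[0,36,0,0,0,0,-1],[0,37,0,0,0,0,-1],[0,0,25,0,0,0,-1],[0,0,20,0,0,0,-1],[0,0,0,0,0,0,-1],[0,0,0,0,0,0,-1]]]'
python3 -c "
from h import *
s=eyes.capture('side');print(brown(s,(245,155,310,255)))
print(shift([.439,.2755,.022]))"
```

```text
clock: 39.03
ee_pos: [0.4377, 0.2743, 0.0877]
orientation: [-0.001, 0.0, 1.0, -0.001]
wrist_force: [0.5, -0.0, 0.0]
width: 0.998
grip_force: 0.0
[(267.74186515808105, 177.13195037841797, 19.464513778686523, 20.461801528930664, 306.0)]
[-0.42712595  0.74873538 67.19111465]
```

```bash
python3 -m creep '[[[0,0.5,20,0,0,0,-1],[0,0,20,0,0,0,-1],[0,0,18,0,0,0,-1],[0,0,9,0,0,0,-1],[0,0,0,0,0,0,-0.5],[0,0,0,0,0,0,0],[0,0,0,0,0,0,0.5],[0,0,0,0,0,0,1],[0,0,0,0,0,0,1],[0,0,0,0,0,0,1],[0,0,0,0,0,0,1],[0,0,0,0,0,0,1]]]' 14
python3 -m creep '[[[0,0,0,0,0,0,1],[0,0,-15,0,0,0,1],[0,0,-35,0,0,0,1],[0,0,-40,0,0,0,1],[0,0,-20,0,0,0,1],[0,0,0,0,0,0,1],[0,0,0,0,0,0,1]]]'
```

```text
clock: 40.08
ee_pos: [0.4382, 0.2765, 0.0229]
orientation: [0.001, -0.001, 1.0, 0.0]
wrist_force: [-0.4, -0.7, 2.7]
width: 0.592
grip_force: 14.0
clock: 40.67
ee_pos: [0.4381, 0.2767, 0.1327]
orientation: [0.001, -0.001, 1.0, 0.001]
wrist_force: [0.5, 0.2, -0.8]
width: 0.593
grip_force: 14.0
```

```bash
python3 -m creep '[[[0,-36,0,0,0,0,1],[0,-36,0,0,0,0,1],[0,-36,0,0,0,0,1],[0,-36,0,0,0,0,1],[0,-36,0,0,0,0,1],[0,-36,0,0,0,0,1],[-20,-33,0,0,0,0,1],[-20,-33,0,0,0,0,1],[-20,-33,0,0,0,0,1],[-20,-33,0,0,0,0,1],[-22,-33,0,0,0,0,1],[0,-35,0,0,0,0,1]]]'
python3 -m creep '[[[0,-38,0,0,0,0,1],[0,0,20,0,0,0,1],[0,0,20,0,0,0,1],[0,0,0,0,0,0,1],[0,0,0,0,0,0,1],[0,0,0,0,0,0,1]]]'
python3 -c "
from h import *
print(shift([.5405,-.178,.035]))"
```

```text
clock: 41.67
ee_pos: [0.5411, -0.1407, 0.1279]
orientation: [-0.002, -0.001, 1.0, 0.001]
wrist_force: [0.4, -0.2, -0.4]
width: 0.596
grip_force: 14.0
clock: 42.17
ee_pos: [0.5397, -0.1769, 0.091]
orientation: [-0.001, -0.001, 1.0, 0.001]
wrist_force: [0.8, -0.3, 0.8]
width: 0.592
grip_force: 14.0
[-0.89191937 -1.13495317 55.99767646]
```

```bash
python3 -m creep '[[[-1,-1,20,0,0,0,1],[0,0,18,0,0,0,1],[0,0,11,0,0,0,1],[0,0,5,0,0,0,1],[0,0,1.5,0,0,0,1],[0,0,0,0,0,0,1],[0,0,0,0,0,0,1],[0,0,0,0,0,0,-0.25],[0,0,0,0,0,0,-0.35],[0,0,0,0,0,0,-0.4],[0,0,0,0,0,0,-0.4],[0,0,0,0,0,0,-0.4]]]'
python3 -m creep '[[[0,0,-15,0,0,0,-0.4],[0,0,-35,0,0,0,-0.4],[0,0,-40,0,0,0,-0.5],[0,0,-20,0,0,0,-1],[0,20,-20,0,0,0,-1],[5,36,0,0,0,0,-1],[10,36,0,0,0,0,-1],[20,36,0,0,0,0,-1],[20,36,0,0,0,0,-1],[20,36,0,0,0,0,-1],[20,36,0,0,0,0,-1],[0,36,0,0,0,0,-1]]]'
python3 - <<'E'
from h import *
s=eyes.capture('side');t=eyes.capture('top')
f=lambda im,x0,y0,x1,y1,z:cv2.resize(im[y0:y1,x0:x1],None,fx=z,fy=z,interpolation=cv2.INTER_CUBIC)
cv2.imwrite('pics/z.png',np.hstack([f(cv2.cvtColor(t['image'],4),370,120,500,260,3),f(cv2.cvtColor(s['image'],4),320,190,520,400,2)]))
h=plane(t,(0,0),.08)
for e in brown(t,(385,175,480,235))+[None]:
    if e: print(np.round(e,1),plane(t,e[:2],.03).round(4))
print(shift([.4326,-.2447,.1]))
E
```

```text
clock: 43.17
ee_pos: [0.5414, -0.1786, 0.0368]
orientation: [0.0, -0.001, 1.0, -0.0]
wrist_force: [-0.5, -0.0, -0.7]
width: 0.698
grip_force: 0.0
clock: 44.17
ee_pos: [0.4428, 0.0947, 0.1668]
orientation: [-0.0, -0.0, 1.0, -0.0]
wrist_force: [1.6, -0.4, -0.2]
width: 0.999
grip_force: 0.0
[461.4 205.7   9.3  10.8  77.5] [ 0.5349 -0.3278  0.03  ]
[435.5 203.9  12.4  13.5 130.5] [ 0.5384 -0.2582  0.03  ]
[406.4 201.6  18.6  19.5 283. ] [ 0.543  -0.1796  0.03  ]
[  15.0488997  -342.36714223   66.10088634]
```

View pics/z.png

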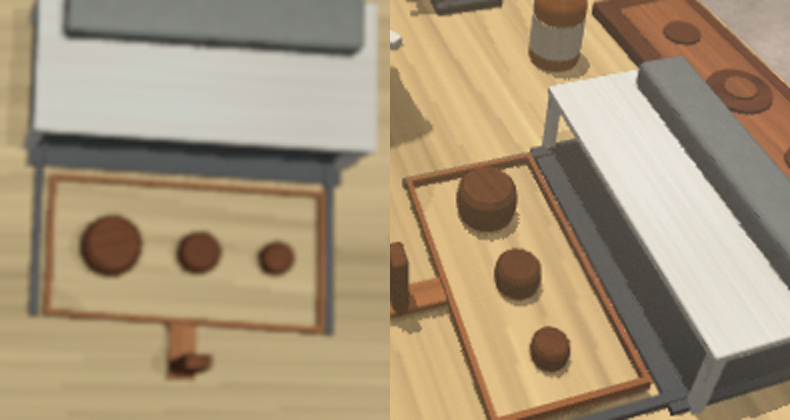

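All three feet stand upright in the tray: (110,245), (198,252) and (275,258) in the crop. The handle is at (187,362). Pinch it and push the tray home.

```bash
python3 -m creep '[[[3,-34,0,0,0,0,-1],[3,-34,0,0,0,0,-1],[3,-34,0,0,0,0,-1],[3,-34,0,0,0,0,-1],[3,-34,0,0,0,0,-1],[0,-34,0,0,0,0,-1],[0,-34,0,0,0,0,-1],[0,-34,0,0,0,0,-1],[0,-34,0,0,0,0,-1],[0,-36,0,0,0,0,-1],[0,0,0,0,0,0,-1],[0,0,0,0,0,0,-1]]]'
python3 -m creep '[[[0,0,25,0,0,0,-1],[0,0,25,0,0,0,-1],[0,0,20,0,0,0,-1],[0,0,20,0,0,0,-1],[0,0,14,0,0,0,-1],[0,0,5,0,0,0,0],[0,0,0,0,0,0,0.3],[0,0,0,0,0,0,1],[0,0,0,0,0,0,1],[0,0,0,0,0,0,1],[0,0,0,0,0,0,1],[0,0,0,0,0,0,1]]]' 25
python3 -m creep '[[[0,0,0,0,0,0,1],[0,0,0,0,0,0,1],[0,0,0,0,0,0,1],[0,0,0,0,0,0,1]]]'
```

```text
clock: 45.27
ee_pos: [0.4306, -0.2509, 0.166]
orientation: [-0.0, 0.002, 1.0, 0.0]
wrist_force: [-0.0, -0.1, -0.0]
width: 1.001
grip_force: 0.0
clock: 46.27
ee_pos: [0.4318, -0.249, 0.0583]
orientation: [0.001, -0.001, 1.0, -0.0]
wrist_force: [0.2, 1.2, -0.1]
width: 0.543
grip_force: 0.0
clock: 46.6
ee_pos: [0.4313, -0.2447, 0.0573]
orientation: [-0.0, -0.0, 1.0, 0.005]
wrist_force: [0.1, 17.0, 8.1]
width: 0.258
grip_force: 11.8
```

```bash
python3 -m creep '[[[0,2,0,0,0,0,1],[-3,1.5,0,0,0,0,1],[-6,-0.2,0,0,0,0,1],[-9,-0.3,0,0,0,0,1],[-10,-0.4,0,0,0,0,1],[-10,-0.4,0,0,0,0,1],[-10,-0.4,0,0,0,0,1],[-10,-0.4,0,0,0,0,1],[-10,-0.4,0,0,0,0,1],[-10,-0.4,0,0,0,0,1],[-10,-0.4,0,0,0,0,1],[-10,-0.4,0,0,0,0,1]]]'
python3 -m creep '[[[-10,-0.4,0,0,0,0,1],[-10,-0.4,0,0,0,0,1],[-9,-0.3,0,0,0,0,1],[-6,-0.2,0,0,0,0,1],[-5,-0.2,0,0,0,0,1],[-4,-0.2,0,0,0,0,1],[-3,0,0,0,0,0,1],[-2,0,0,0,0,0,1],[0,0,0,0,0,0,1],[0,0,0,0,0,0,1]]]'
```

```text
clock: 47.6
ee_pos: [0.5303, -0.2493, 0.0574]
orientation: [-0.0, -0.001, 1.0, -0.0]
wrist_force: [-2.1, -1.3, 1.3]
width: 0.256
grip_force: 25.0
clock: 48.43
ee_pos: [0.579, -0.2516, 0.0574]
orientation: [0.001, -0.0, 1.0, -0.001]
wrist_force: [-0.1, -6.0, -1.2]
width: 0.254
grip_force: 25.0
```

```bash
python3 -m creep '[[[-2,0,0,0,0,0,1],[-2,0,0,0,0,0,1],[0,0,0,0,0,0,1],[0,0,0,0,0,0,1]]]'; python3 -m creep '[[[-2,0,0,0,0,0,1],[-1,0,0,0,0,0,1],[0,0,0,0,0,0,1],[0,0,0,0,0,0,1]]]'
```

```text
clock: 48.77
ee_pos: [0.5812, -0.2517, 0.0574]
orientation: [-0.001, -0.0, 1.0, -0.001]
wrist_force: [-5.0, -4.6, 1.0]
width: 0.259
grip_force: 25.1
clock: 49.1
ee_pos: [0.5813, -0.2517, 0.0574]
orientation: [-0.005, 0.0, 1.0, -0.001]
wrist_force: [-12.4, -4.1, 5.3]
width: 0.252
grip_force: 25.2
```

```bash
python3 -m creep '[[[0,0,0,0,0,0,0.3],[0,0,0,0,0,0,-0.2],[0,0,0,0,0,0,-1],[0,0,0,0,0,0,-1],[0,0,0,0,0,0,-1],[0,0,-25,0,0,0,-1],[0,0,-40,0,0,0,-1],[0,0,-40,0,0,0,-1],[10,36,-20,0,0,0,-1],[10,36,0,0,0,0,-1],[10,36,0,0,0,0,-1],[10,36,0,0,0,0,-1]]]'
python3 -m creep '[[[10,36,0,0,0,0,-1],[10,36,0,0,0,0,-1],[0,36,0,0,0,0,-1],[0,0,0,0,0,0,-1],[0,0,0,0,0,0,-1]]]'
python3 - <<'E'
from h import *
s=eyes.capture('side');t=eyes.capture('top')
for h in(.012,.08):
  print('handle exp px at home',proj(t,[.5815,-.2505,h]),proj(s,[.5815,-.2505,h]))
print('top brown',[np.round(e,1) for e in brown(t,(400,160,470,230))]); print('side brown',[np.round(e,1) for e in brown(s,(370,250,470,350))])
# before/after comparison around tin, jar, brush, bottle
a=cv2.imread('pics/side0.png').astype(int);b=cv2.cvtColor(s['image'],4).astype(int)
for n,(x0,y0,x1,y1) in dict(tin=(250,138,285,168),jar=(303,132,328,166),brush=(322,115,375,195),bottle=(386,165,420,225)).items(): print(n,np.abs(a-b)[y0:y1,x0:x1].mean())
E
```

```text
clock: 50.1
ee_pos: [0.5453, -0.1056, 0.1831]
orientation: [0.001, -0.0, 1.0, 0.0]
wrist_force: [0.9, 0.6, 0.2]
width: 0.997
grip_force: 0.0
clock: 50.52
ee_pos: [0.5252, 0.0028, 0.1825]
orientation: [0.001, -0.003, 1.0, -0.0]
wrist_force: [0.0, -0.1, 0.6]
width: 1.0
grip_force: 0.0
handle exp px at home [430.73747221 189.5106131 ] [403.29783753 322.88159804]
handle exp px at home [436.7690884  184.28053379] [407.79162829 298.09463071]
top brown [array([433.6, 185.6,   8.1,  13.3,  81. ])]
side brown [array([414.6, 315.2,  26.5, 101. , 520.5]), array([408.8, 264.1,   4.8,  13.6,  41.5])]
tin 6.923492063492064
jar 29.256470588235295
brush 24.927279874213838
bottle 4.8918300653594775
```

```bash
python3 -m creep '[[[30,-20,-10,0,0,0,-1],[30,-20,-10,0,0,0,-1],[30,-20,0,0,0,0,-1],[30,-20,0,0,0,0,-1],[30,-20,0,0,0,0,-1],[30,-20,0,0,0,0,-1],[0,0,0,0,0,0,-1],[0,0,0,0,0,0,-1]]]'
python3 - <<'E'
from h import *
s=eyes.capture('side')
a=cv2.imread('pics/side0.png').astype(int);b=cv2.cvtColor(s['image'],4).astype(int)
for n,(x0,y0,x1,y1) in dict(tin=(250,138,285,168),jar=(303,132,328,166),brush=(322,115,375,195),bottle=(386,165,420,225)).items(): print(n,np.abs(a-b)[y0:y1,x0:x1].mean())
print(proj(s,tool()[0]))
E
```

```text
clock: 51.28
ee_pos: [0.3446, -0.1212, 0.2025]
orientation: [0.001, 0.002, 1.0, -0.0]
wrist_force: [-0.1, 0.5, -0.3]
width: 1.003
grip_force: 0.0
tin 16.426984126984127
jar 9.896862745098039
brush 10.211084905660377
bottle 9.002287581699347
[245.59421101 222.77419631]
```

```bash
python3 -c "
from workcell import bot
print(bot.job_done())"
```

```text
the job is handed in; nothing more can be done
None
```

The job is handed in with every step done in the order asked: foot1, foot3 and foot4 (no foot2 in sight) were dabbed and stand in the tray pushed home, and the rinsed brush hangs in its fork; the judge returned no verdict.

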